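# Tip the tubes onto the slant rest

### The job

Three things stand in a row on the aluminium slant rest: two slim capped tubes and one broad tub. Push each of the two tubes over with the fingers, lightly and near its cap, so that it falls away from where it stands and lies sloping between its prongs on the raised bar, cap end up; do not pinch or lift anything. Leave the tub standing where it is and do not disturb the other things on the bench.

Things in the scene. Friction and masses are not known exactly. Their poses are not given: they have to be found in the camera images.
- tube_a: Slim screw-capped 50 ml centrifuge tube standing upright on the slant rest, 111 mm tall, 0.06 kg (+-25 %). Body 29 mm across, cap 34 mm across from 98 to 111 mm above the foot. Origin: centre of the underside; z runs along the tube to the cap. It tips when its top has been pushed about 30 mm.
- tube_b: Slim screw-capped 50 ml centrifuge tube standing upright on the slant rest, 111 mm tall, 0.06 kg (+-25 %). Body 29 mm across, cap 34 mm across from 98 to 111 mm above the foot. Origin: centre of the underside; z runs along the tube to the cap. It tips when its top has been pushed about 30 mm.
- tub: Broad white screw tub, 62 mm across and 88 mm tall (neck 54 mm across), standing upright on the slant rest at the third place. Must stay as it is. Origin: centre of the underside.
- slant_rest: Fixed aluminium base 165x270 mm, top 8 mm above the bench, 6 mm lip at its near edge. Three places at frame x=0, y=+85, 0, -85 mm hold tubes and tub in any order, up to 4 mm off. Steel bar 12 mm thick across the far side at x=85 mm, top 31 mm up. Origin: on the bench under the middle place; x from places to bar, y along the row, z up. A tube pushed squarely along +x falls between its prongs.
- saddle0 (a point): Where the axis of a properly laid tube passes just over the bar, between the prongs of the place at frame y=+85 mm; 81 mm along x from the place, 45 mm above the bench. The two steel prongs (8 mm) form a V: they meet at the bar and stand about 60 mm apart inside at the top, tops 56 mm above the bench. A laid tube slopes about 18 degrees from level, cap end up.
- saddle1 (a point): Where the axis of a properly laid tube passes just over the bar, between the prongs of the place at frame y=0 mm; 81 mm along x from the place, 45 mm above the bench. The two steel prongs (8 mm) form a V: they meet at the bar and stand about 60 mm apart inside at the top, tops 56 mm above the bench. A laid tube slopes about 18 degrees from level, cap end up.
- saddle2 (a point): Where the axis of a properly laid tube passes just over the bar, between the prongs of the place at frame y=-85 mm; 81 mm along x from the place, 45 mm above the bench. The two steel prongs (8 mm) form a V: they meet at the bar and stand about 60 mm apart inside at the top, tops 56 mm above the bench. A laid tube slopes about 18 degrees from level, cap end up.
- tube_a_belt (a point): Point on the axis of tube_a, 75 mm from its underside; lies close to a saddle point when the tube is laid.
- tube_b_belt (a point): Point on the axis of tube_b, 75 mm from its underside; lies close to a saddle point when the tube is laid.
- spare_cap: Loose ring cap lying on the bench, 50 mm across, 15 mm high. Bystander. Origin: centre of underside.
- bench_timer: Square timer lying on the bench, 62x62x21 mm. Bystander. Origin: centre of underside.
- beaker: Empty glass beaker standing on the bench, 70 mm across, 88 mm high. Bystander. Origin: centre of underside.
- bottle_o1: Small capped glass bottle standing on the bench, 46 mm across, 97 mm high. Bystander. Origin: centre of underside.
- sample_jar: Lidded glass jar with a side spout, 62x78x86 mm, standing on the bench. Bystander. Origin: centre of underside.
- screwdriver: Screwdriver lying on the bench, 173 mm long, 26 mm thick. Bystander. Origin: centre of underside.
Not all that is in view belongs to the job. Leave any purple look-alike of the tube_b alone.

How it is judged:
At the end, for the whole second after the job is handed in: Both tubes lie at rest on the bar between a pair of prongs: tilted 60 to 86 degrees from upright, the point 75 mm up each tube within 30 mm of a saddle site, foot within 35 mm of the bench height, still; the tub stands upright within 15 mm of its start (angle between tube_a's own z axis and vertical between 1.05 and 1.5 rad and (distance between tube_a_belt and saddle0 below 0.03 m or distance between tube_a_belt and saddle1 below 0.03 m or distance between tube_a_belt and saddle2 below 0.03 m) and z of each of tube_a, tube_b in the frame of slant_rest below 0.035 m and linear speed of each of tube_a, tube_b below 0.02 m/s and angle between tube_b's own z axis and vertical between 1.05 and 1.5 rad and (distance between tube_b_belt and saddle0 below 0.03 m or distance between tube_b_belt and saddle1 below 0.03 m or distance between tube_b_belt and saddle2 below 0.03 m) and angle between tub's own z axis and vertical below 0.1 rad and distance of tub from where it was at the start of the episode below 0.015 m); the robot touches nothing.
It fails at once if a tube is lifted off the rest (height (world z) of any of tube_a_belt, tube_b_belt above 0.105 m or height (world z) of any of tube_a, tube_b above 0.05 m).
It fails at once if a tube is pinched or pressed with more than 30 N (contact force between the fingers and tube_a above 30 N or contact force between the fingers and tube_b above 30 N).
It fails at once if the tub is shifted more than 15 mm or tipped (distance of tub from where it was at the start of the episode above 0.015 m or angle between tub's own z axis and vertical above 0.2 rad).
It fails at once if a bystander is moved more than 30 mm (distance of any of spare_cap, bench_timer, beaker, bottle_o1, sample_jar, screwdriver from where it was at the start of the episode above 0.03 m).
It also fails if it takes over 48 s, if anything falls off the work surface, if the arm or the gripper's body presses on something with over 40 N, if the wrist force passes 120 N, or if a joint passes its speed limit or range.

### The arm

A 6-joint arm with a two-finger parallel gripper is mounted at the origin on a cart in front of the work surface, level with it; the furniture and walls round the work are solid. World frame = base frame: x ahead of the robot, y to its left, z up, the work surface at z = 0. Lengths are in m, angles in rad, forces in N, time in s.
With the tool pointing down it reaches from about 0.2 to 0.875 m from the base axis. Payload 3.4 kg.
Tool frame: the origin (TCP) lies between the finger pads; the fingertips stand 8 mm ahead of it and the grasp point (between the pads) lies 11 mm behind it; z points along the fingers, y is the line along which they close (so a half turn about z gives the same grasp; the last joint's range is limited). The gripper opens to 94 mm and grips with 3 to 60 N. Pads are 16 mm wide; open, the fingers measure 119 mm over their backs; the gripper's body (75 mm by 177 mm) begins 78 mm behind the grasp point.
Start: joints at [-1.453, 0.276, 1.505, -0, 1.361, -0.121], TCP at [0.136, -0.559, 0.213] pointing down, gripper open.
Joint ranges: [-2.89, 2.89], [-0.75, 2.08], [0.22, 2.7], [-1.18, 4.32], [0.11, 2.71], [-2.7, 2.7]. Speed limits (rad/s): [2.57, 2.57, 3.14, 3.14, 3.14, 3.14].

### API

Orientations are given as a 3x3 rotation matrix whose columns are the frame's x, y, z axes.
In Python, from bench import manip, camera, camera_info gives the robot as it stands. The module is installed in compiled form; this text tells all that it offers.
- The arm moves only by the tool apply_moves, never from a script. Its arguments are lists of equal length, an entry for each row: "hand": the opening, from -1 (shut) to 1 (fully open); "dp": the shift along the world's x, y, z normalised to -1 to 1, where 1 is 0.05 m, a list of three; "yaw": the turn about the world's z normalised to -1 to 1, where 1 is 90 degrees. A call has 1 to 12 rows; each row shifts and turns the commanded pose from where the row before left it; what a row does not reach is not made up. A row lasts 1/12 s, in which the tool goes at most 41.7 mm and 7.16 degrees, less where a joint would pass 70% of its speed; a pose out of reach is approached as far as the arm can. A call with a number of a shift or a turn outside -1 to 1 is refused whole. A call with a gripper value outside its range is refused whole. The fingers move at their own pace and stop on an object; "force" is the grip in N (left out, the last holds). Time passes only in rows, so rows that do not move let the fingers close. It gives the time, the measured TCP pose, the force, the opening and the grip force at its end, in the units of the state.
- manip.read_state(): the state, without advancing time (a new reading comes with each control period).
- camera(name): name is "scene" or "top" or "wrist"; returns the picture (400x640x3 uint8, red, green, blue); there is no depth.
- camera_info(name): a dict with "intrinsics" (3x3 intrinsics, pixels), "R" (3x3) and "t" (3): a world point X has camera coordinates R X + t. Camera axes: x right, y down, z forward; pixel columns grow to the right and rows downward; lengths in m; the calibration is good to about 2 mm. A picture is of the moment at which its call begins: read the wrist's pose just before it. camera_info takes no time and is no camera call; for the wrist camera it gives the pose at the moment of the call.
- manip.sign_off(): hands the job in; it is judged then, once.
The state is a dict: "time": time; "joints": joint angles; "qd": joint speeds; "tau": joint torques, N m; "tool_pos": TCP position; "orientation": TCP orientation; "contact_force": force on the tool from outside, world axes, zero at the start; "ft_torque": the same for the moment, N m; "gripper_width": finger opening in m; "gripper_force": force on a finger pad.
Only numpy, scipy, OpenCV 4.12 (cv2) and the standard library are available. Lean on these libraries where they do the work, as an engineer would, in place of code of your own. Each camera call takes 0.05 s, during which the arm holds its last target. There are 200 camera calls.

## Working session

There is one attempt and no reset: what is moved stays moved. The work goes in short steps, Python scripts to look and compute and a tool call to move; the robot and the scene stay as the last step left them, time stands still between calls to the robot, and variables do not carry over. Pictures are saved under pics/ and viewed, at most 10 in all, crops included, and the job is handed in when it is done.

Besides the shell and the picture viewer there is one more tool, called after "Request:" by a JSON object that holds its "api" and its "payload". apply_moves: Moves the arm, as the interface text tells. Its arguments: {"type":"object","properties":{"hand":{"type":"array"},"dp":{"type":"array"},"yaw":{"type":"array"},"force":{"type":"number"}},"required":["hand","dp","yaw"]}

```bash
mkdir -p pics; python3 - <<'E'
from bench import manip,camera,camera_info
import cv2,numpy as np
for n in("scene","top"):
    i=camera(n);cv2.imwrite(f"pics/{n}0.png",i[:,:,::-1]);c=camera_info(n);np.savez(n+".npz",K=c["intrinsics"],R=c["R"],t=c["t"])
    print(n,np.round(np.array(c["intrinsics"]),1).tolist(),np.round(-np.array(c["R"]).T@np.array(c["t"]),3))
s=manip.read_state();print(s["time"],s["tool_pos"],s["orientation"],s["gripper_width"])
E
```

```text
scene [[457.8, 0.0, 324.7], [0.0, 457.8, 200.8], [0.0, 0.0, 1.0]] [-0.019  0.737  1.158]
top [[413.8, 0.0, 322.2], [0.0, 413.8, 191.9], [0.0, 0.0, 1.0]] [ 0.277 -0.03   1.504]
0.1 [ 0.13592511 -0.55817922  0.21269929] [[ 9.71627976e-01  2.36514332e-01 -2.18580542e-04]
 [ 2.36514367e-01 -9.71626600e-01  1.64480432e-03]
 [ 1.76641125e-04 -1.64983533e-03 -9.99998623e-01]] 0.0939421982898178
```

View pics/scene0.png

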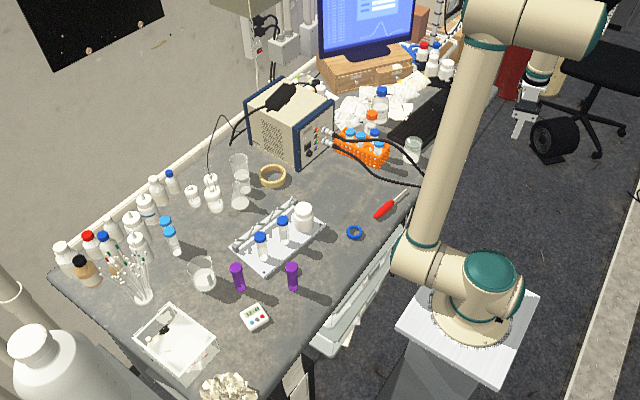

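View pics/top0.png

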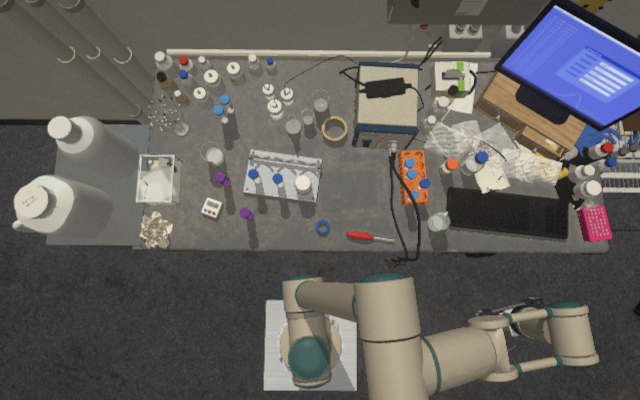

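The rest stands at about (283,175) in the top view. On it are two blue-capped tubes at (253,174) and (279,178), and the white tub at (303,183). The purple look-alikes at (222,179) and (246,213) stand on the bench off the rest, so I'll leave those alone. Other blue caps, at (225,100), (425,184) and (481,157), are clutter well away from it. Next I'll take a close crop.

```bash
python3 - <<'E'
import cv2,numpy as np
a=cv2.imread("pics/top0.png")[140:215,230:335];b=cv2.imread("pics/scene0.png")[190:285,220:335]
a=cv2.resize(a,None,fx=7,fy=7,interpolation=cv2.INTER_CUBIC);b=cv2.resize(b,None,fx=6,fy=6,interpolation=cv2.INTER_CUBIC)
cv2.imwrite("pics/ctop.png",a);cv2.imwrite("pics/cscene.png",b)
E
```

```text
(no output)
```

View pics/ctop.png

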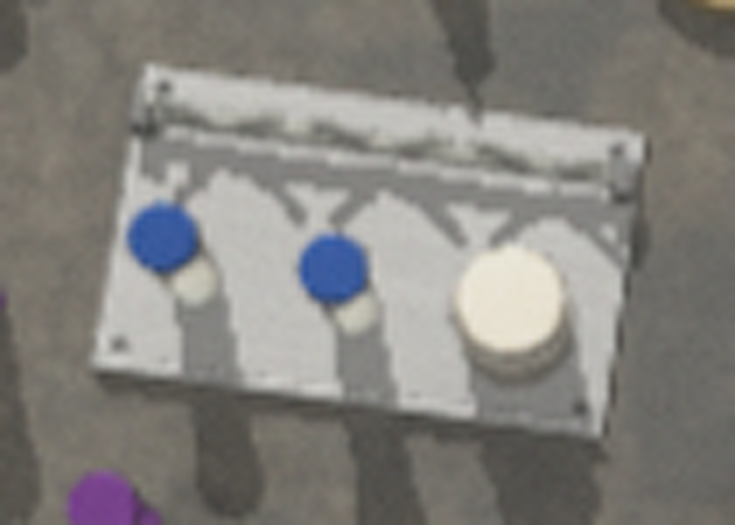

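View pics/cscene.png

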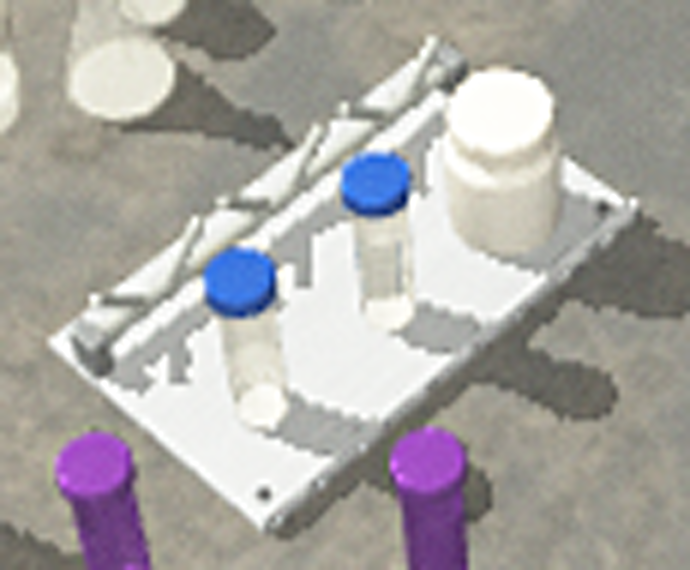

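The crops show the cap tops at (163,237) and (334,269) and the tub lid at (511,300) in the enlarged top crop. The base corners there are (148,68), (648,135), (603,435) and (95,368).

```bash
cat >h.py <<'E'
import numpy as np
def px(cam,u,v,z):
    c=np.load(f"{cam}.npz");d=c["R"].T@np.linalg.inv(c["K"])@[u,v,1];o=-c["R"].T@c["t"]
    return o+d*(z-o[2])/d[2]
E
python3 - <<'E'
from h import *
T=lambda x,y,z:px("top",230+(x+.5)/7-.5,140+(y+.5)/7-.5,z)
S=lambda x,y,z:px("scene",220+(x+.5)/6-.5,190+(y+.5)/6-.5,z)
a,b,t=T(163,237,.119),T(334,269,.119),T(511,300,.096)
print("top",a,b,t);print("scene",S(240,272,.119),S(376,175,.119),S(502,97,.096))
c=[T(*p,.008) for p in((148,68),(648,135),(603,435),(95,368))]
print(c,"centre",np.mean(c,0))
for p,q in((c[0],c[1]),(c[3],c[2])): d=p-q;print("row",np.degrees(np.arctan2(-d[0],d[1])),np.linalg.norm(d))
for d in(c[0]-c[3],c[1]-c[2]):print("x ax",np.degrees(np.arctan2(d[1],d[0])),np.linalg.norm(d))
d=a-t;print("row",np.degrees(np.arctan2(-d[0],d[1])),np.linalg.norm(d),np.linalg.norm(a-b))
# other obstacles
for n,u,v,z in(("purple1",219.5,176.5,.119),("purple2",244.5,212.5,.119),("beaker",212,155,.088),("timer",211,208,.02),("glass",293,127,.05),("cap",322,228,.01)):print(n,px("top",u,v,z))
E
```

```text
top [0.58067655 0.20100761 0.119     ] [0.56545955 0.11709307 0.119     ] [0.55536052 0.03153512 0.096     ]
scene [0.57993327 0.19941731 0.119     ] [0.56439284 0.11614547 0.119     ] [0.55690294 0.02523093 0.096     ]
[array([0.69711434, 0.23088215, 0.008     ]), array([ 0.66279713, -0.0360051 ,  0.008     ]), array([ 0.50137193, -0.01375383,  0.008     ]), array([0.53455376, 0.25254379, 0.008     ])] centre [0.59895929 0.10841675 0.008     ]
row -7.3270694649532055 0.2690845125133531
row -7.102693440228218 0.2683569576057344
x ax -7.590105016234182 0.16399747022709504
x ax -7.848340339977999 0.16295157578115282
row -8.496095155377128 0.17288963429467363 0.08528309043846263
purple1 [0.56892805 0.31438076 0.119     ]
purple2 [0.44598959 0.2241958  0.119     ]
beaker [0.65256943 0.35235374 0.088     ]
timer [0.47340021 0.36380941 0.02      ]
glass [0.77117262 0.07189256 0.05      ]
cap [ 0.40535031 -0.03745587  0.01      ]
```

Request:
{"api": "apply_moves", "payload": {"hand": [-0.57,-0.57,-0.57,-0.57,-0.57,-0.57,-0.57,-0.57,-0.57,-0.57,-0.57,-0.57], "dp": [[0.3,0.57,0],[0.3,0.57,0],[0.3,0.57,0],[0.3,0.57,0],[0.3,0.57,0],[0.3,0.57,0],[0.3,0.57,0],[0.3,0.57,0],[0.3,0.57,0],[0.3,0.57,0],[0.3,0.57,0],[0.3,0.57,0]], "yaw": [-0.06,-0.06,-0.06,-0.055,0,0,0,0,0,0,0,0]}}

```text
time: 1.1
tool_pos: [0.3161, -0.215, 0.2133]
orientation: [[0.991, -0.131, -0.0], [-0.131, -0.991, 0.0], [-0.0, -0.0, -1.0]]
contact_force: [0.2, -0.2, 0.6]
gripper_width: 0.0207
gripper_force: 0.0
```

Request:
{"api": "apply_moves", "payload": {"hand": [-0.57,-0.57,-0.57,-0.57,-0.57,-0.57,-0.57,-0.57,-0.57,-0.57,-0.57,-0.57], "dp": [[0.3,0.57,0],[0.3,0.57,0],[0.3,0.57,0],[0.3,0.57,0],[0.3,0.57,0],[0.3,0.57,0],[0.3,0.57,0],[0.3,0.57,0],[0.3,0.57,0],[0.3,0.57,0],[0.3,0.57,0],[0.3,0.57,0]], "yaw": [0,0,0,0,0,0,0,0,0,0,0,0]}}

```text
time: 2.1
tool_pos: [0.4961, 0.1269, 0.2131]
orientation: [[0.992, -0.13, -0.001], [-0.13, -0.992, -0.0], [-0.001, 0.0, -1.0]]
contact_force: [0.2, -1.3, -0.1]
gripper_width: 0.0206
gripper_force: 0.0
```

```bash
python3 - <<'E'
from bench import manip
import numpy as np
s=manip.read_state();R=s["orientation"];print(s["time"],s["tool_pos"],np.degrees(np.arctan2(R[0][1],-R[1][1])),s["gripper_width"])
E
```

```text
2.1 [0.49614284 0.1269173  0.21312504] -7.4415463714918015 0.020576002764216294
```

Request:
{"api": "apply_moves", "payload": {"hand": [-0.57,-0.57,-0.57,-0.57,-0.57,-0.57,-0.57,-0.57,-0.57,-0.57,-0.57,-0.57], "dp": [[0,-0.02,-0.54],[0,0,-0.54],[0,0,-0.54],[0,0,-0.52],[0.198,-0.026,0],[0.198,-0.026,0],[0.198,-0.026,0],[0.198,-0.026,0],[0.1,-0.013,0],[0.1,-0.013,0],[0.1,-0.013,0],[0.1,-0.013,0]], "yaw": [0,0,0,0,0,0,0,0,0,0,0,0]}}

```text
time: 3.1
tool_pos: [0.5562, 0.1164, 0.107]
orientation: [[0.992, -0.13, 0.001], [-0.13, -0.992, 0.0], [0.001, -0.0, -1.0]]
contact_force: [0.0, -0.4, -0.8]
gripper_width: 0.0204
gripper_force: 0.0
```

Request:
{"api": "apply_moves", "payload": {"hand": [-0.57,-0.57,-0.57,-0.57,-0.57,-0.57,-0.57,-0.57], "dp": [[0.08,-0.0105,0],[0.08,-0.0105,0],[0.08,-0.0105,0],[0.08,-0.0105,0],[0.08,-0.0105,0],[0.08,-0.0105,0],[0,0,0],[0,0,0]], "yaw": [0,0,0,0,0,0,0,0]}}

```text
time: 3.77
tool_pos: [0.5797, 0.1133, 0.1064]
orientation: [[0.992, -0.13, -0.0], [-0.13, -0.992, -0.0], [-0.0, 0.0, -1.0]]
contact_force: [1.0, -0.1, -0.2]
gripper_width: 0.0203
gripper_force: 0.0
```

```bash
python3 - <<'E'
from bench import camera
import cv2
b=camera("scene")[180:280,210:330,::-1];cv2.imwrite("pics/p1.png",cv2.resize(b,None,fx=5,fy=5,interpolation=cv2.INTER_CUBIC))
E
```

```text
(no output)
```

View pics/p1.png

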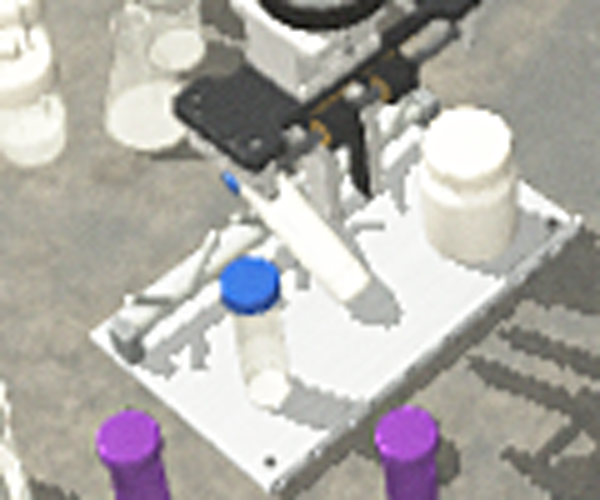

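The middle tube has fallen square between its prongs: its foot is at (350,285) and its cap at (230,183), and the rest looks undisturbed. Next I'll back off and line up behind the other tube.

Request:
{"api": "apply_moves", "payload": {"hand": [-0.57,-0.57,-0.57,-0.57,-0.57,-0.57,-0.57,-0.57,-0.57,-0.57], "dp": [[-0.46,0.06,0],[-0.46,0.06,0],[-0.46,0.06,0],[0,0.44,0],[0,0.44,0],[0,0.44,0],[0,0.42,0],[0,0,0],[0,0,0],[0,0,0]], "yaw": [0,0,0,0,0,0,0,0,0,0]}}

```text
time: 4.65
tool_pos: [0.5102, 0.2088, 0.1064]
orientation: [[0.992, -0.129, -0.001], [-0.129, -0.992, -0.001], [-0.0, 0.001, -1.0]]
contact_force: [-0.4, 0.1, 0.4]
gripper_width: 0.0201
gripper_force: 0.0
```

Request:
{"api": "apply_moves", "payload": {"hand": [-0.57,-0.57,-0.57,-0.57,-0.57,-0.57,-0.57,-0.57,-0.57], "dp": [[0.198,-0.026,0],[0.198,-0.026,0],[0.198,-0.026,0],[0.198,-0.026,0],[0.1,-0.013,0],[0.1,-0.013,0],[0.1,-0.013,0],[0.1,-0.013,0],[0.08,-0.0105,0]], "yaw": [0,0,0,0,0,0,0,0,0]}}

```text
time: 5.4
tool_pos: [0.5747, 0.2009, 0.1065]
orientation: [[0.992, -0.13, -0.0], [-0.13, -0.992, -0.0], [-0.0, 0.0, -1.0]]
contact_force: [-0.0, -0.7, -0.0]
gripper_width: 0.0201
gripper_force: 0.0
```

Request:
{"api": "apply_moves", "payload": {"hand": [-0.57,-0.57,-0.57,-0.57,-0.57,-0.57,-0.57], "dp": [[0.08,-0.0105,0],[0.08,-0.0105,0],[0.08,-0.0105,0],[0.08,-0.0105,0],[0.08,-0.0105,0],[0,0,0],[0,0,0]], "yaw": [0,0,0,0,0,0,0]}}

```text
time: 5.98
tool_pos: [0.5943, 0.1983, 0.1064]
orientation: [[0.992, -0.13, -0.0], [-0.13, -0.992, -0.0], [-0.0, 0.0, -1.0]]
contact_force: [0.3, 0.2, 0.5]
gripper_width: 0.0203
gripper_force: 0.0
```

Request:
{"api": "apply_moves", "payload": {"hand": [-0.57,-0.57,-0.57,-0.57,-0.57,-0.57,-0.57,-0.57,-0.57,-0.57,-0.57,-0.57], "dp": [[-0.4,0.05,0.1],[-0.4,0.05,0.1],[-0.4,0.05,0.2],[0,0,0.6],[0,0,0.6],[-0.1,-0.5,0.6],[-0.3,-0.6,0],[-0.3,-0.6,0],[-0.3,-0.6,0],[-0.3,-0.6,0],[-0.3,-0.6,0],[-0.3,-0.6,0]], "yaw": [0,0,0,0,0,0,0,0,0,0,0,0]}}

```text
time: 6.98
tool_pos: [0.4379, -0.0001, 0.2166]
orientation: [[0.992, -0.129, 0.0], [-0.129, -0.992, -0.0], [0.0, 0.0, -1.0]]
contact_force: [0.6, -0.3, -1.2]
gripper_width: 0.0199
gripper_force: 0.0
```

```bash
python3 - <<'E'
from bench import camera
import cv2,numpy as np
f=lambda n,r,c:cv2.resize(np.ascontiguousarray(camera(n)[r:r+100,c:c+120,::-1]),None,fx=5,fy=5,interpolation=cv2.INTER_CUBIC)
a=f("scene",180,215);b=f("top",130,225)
cv2.imwrite("pics/p2.png",cv2.resize(np.hstack([a,b]),(800,333)))
cv2.imwrite("pics/p2b.png",b)
E
```

```text
(no output)
```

View pics/p2.png

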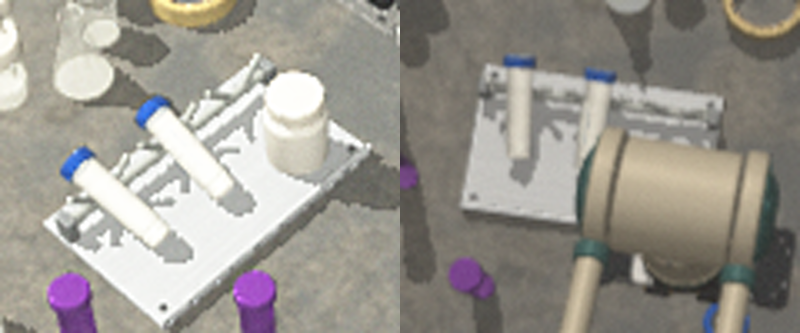

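Both tubes lie sloping between prongs, with caps at (75,165) and (153,112) in the left half of the picture, and the tub still stands at (296,130). I'll check how far along the bar the tubes lie, and that the tub hasn't moved.

```bash
python3 - <<'E'
from h import *
u=np.array([.9914,-.1305]);v=np.array([.1305,.9914])
pl=np.array([.58,.2])-85*.001*v  # middle place approx
for n,x,y in(("a",77,165),("b",153,112)):
    p=px("scene",215+x/3.333,180+y/3.333,.054)[:2]-np.array([.565,.1165]);print(n,"cap centre in frame: x",p@u,"(want .108)  y",p@v)
for n,x,y in(("a",119,0),):pass
for n,x,y in(("a",519,62),("b",600,76)):
    p=px("top",225+(x-400)/3.333,130+y/3.333,.054)[:2]-np.array([.565,.1165]);print(n,"top cap: x",p@u,"y",p@v)
print("tub",px("scene",215+296/3.333,180+90/3.333,.096))
E
```

```text
a cap centre in frame: x 0.10880316222599754 (want .108)  y 0.08621270229642801
b cap centre in frame: x 0.10474758643224158 (want .108)  y -0.0031853889847660768
a top cap: x 0.11186161791653607 y 0.08566362410673153
b top cap: x 0.10863966386454181 y -0.003787784383111604
tub [0.5524818  0.02828119 0.096     ]
```

Both caps are within about 4 mm of where they should be, and the arm is clear, so I'm handing in.

```bash
python3 -c "
from bench import manip
print(manip.sign_off())"
```

```text
the job is handed in; nothing more can be done
None
```

Both tubes are pushed over and lie between their prongs with caps up, each cap within about 4 mm of its expected spot; the tub still stands in place, and the job was handed in after about 7 s with no verdict returned.

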